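Cap the sample jars and lift the carrier off the warmer

ROBOT

A 6-joint arm with a two-finger parallel gripper is mounted at the origin on the work surface. World frame = base frame: x ahead of the robot, y to its left, z up, the work surface at z = 0. Lengths are in m, angles in rad, forces in N, time in s.
With the tool pointing down it reaches from about 0.375 to 0.9 m from the base axis. Payload 3.1 kg.
Tool frame: the origin (TCP) lies on the centre line of the jaws, within the pads' length; the fingertips stand 25 mm ahead of it and the grasp point (between the pads) lies 6 mm ahead of it; x points along the fingers, y is the direction in which the jaws open and shut, and the axes are right-handed (so a half turn about x gives the same grasp; the last joint's range is limited). The gripper opens to 87 mm and grips with 3 to 60 N. Pads are 19 mm wide; open, the fingers measure 117 mm over their backs; the gripper's body (75 mm by 190 mm) begins 51 mm behind the grasp point.
Start: joints at [1.113, 0.527, 1.433, -0, 1.181, -0.178], TCP at [0.173, 0.601, 0.248] pointing down, gripper open.
Joint ranges: [-3.08, 3.08], [-0.75, 2.2], [0.22, 2.44], [-1.43, 4.57], [0, 2.65], [-2.85, 2.85]. Speed limits (rad/s): [2.79, 2.79, 3.14, 3.14, 3.14, 3.14].

INTERFACE

Orientations are given as a unit quaternion [x, y, z, w].
In Python, from rig import robot gives the robot as it stands. The module is installed in compiled form; this text tells all that it offers.
- The arm moves only by the tool move_arm, never from a script. Its argument "commands" is a list of rows, each a list of 5 numbers: the gripper's target within -1 to 1 (shut at 1, half-way at 0, fully open at -1), then the shift along the tool's x, y, z in mm, then the turn about the tool's x in degrees. A call has 1 to 8 rows; each row is the pose to reach, as a shift and turn from the pose commanded when the call began, along the tool's axes at that moment; what a row does not reach only later rows make up. A row lasts 1/12 s, in which the tool goes at most 41.7 mm and 7.16 degrees, less where a joint would pass 70% of its speed; a pose out of reach is approached as far as the arm can. A call with a gripper value outside its range is refused whole. The fingers move at their own pace and stop on an object; "newtons" is the grip in N (left out, the last holds). Time passes only in rows, so rows that repeat a pose let the fingers close. It gives the time, the measured TCP pose, the force and the opening at its end, in the units of the state.
- robot.get_obs(): the state, without advancing time (a new reading comes with each control period).
- robot.camera(name): name is "side" or "top"; returns a dict with "image" (400x640x3 uint8, red, green, blue), "fx", "fy", "cx", "cy" (pixels), "xyz" and "rotation" of the camera in the world. Camera axes: x right, y down, z forward; pixel columns grow to the right and rows downward; lengths in m; the calibration is good to about 2 mm. A picture is of the moment at which its call begins. There is no depth.
- robot.hand_in(): hands the job in, once; it reports no verdict.
Trained networks look in a picture, given as the dict that the camera call returned (one of the last four; its "shot" number tells which), for a name from the list of things; names that differ only in an ending like _2 or _b are one class to them, and where a whole thing is asked for, a point or a joint stands for the part that bears it (a point fixed in the world has none). Each returns a list of dicts, best first, with "p" (0 to 1); they miss things now and then, are a little off and sometimes report something else, mostly with a low value. They report only what shows in the picture. A call takes as long as a camera call. They do not tell look-alikes from the thing itself.
- robot.regions_of(picture, name): "pixels" (400x640 bool, what is visible of it) and "bbox" ([left, top, right, bottom] in pixels, round what is visible of it).
The state is a dict: "time": time; "q": joint angles; "joint_velocities": joint speeds; "joint_torque": joint torques, N m; "position": TCP position; "tool_rot": TCP orientation; "ft_force": force on the tool from outside, world axes, zero at the start; "moment": the same for the moment, N m; "grip_width": finger opening in m.
Only numpy, scipy, OpenCV 4.12 (cv2) and the standard library are available. Lean on these libraries where they do the work, as an engineer would, in place of code of your own. Each camera call takes 0.05 s, during which the arm holds its last target.

TASK

Both blue caps on the jars in the grey carrier stand up: push each fully home, so that no red neck shows, while the carrier still stands in the bench warmer. Then take the carrier by its black grip bar, keep it level while you lift it about 10 cm clear of the warmer, and finish while holding it there, level and still, without putting it down or letting go. Leave the bottle, the tape roll and the timer where they are.

Things in the scene. Friction and masses are not known exactly. Their poses are not given: they have to be found in the camera images.
- warmer: White bench warmer, fixed to the bench, 180 (x) x 280 (y) x 48 mm tall, with a steel plate on top whose upper face is 50 mm above the bench. An aluminium lip round the plate stands 7 mm above it and encloses 88 x 188 mm, 4 mm wider all round than the carrier's tray. Origin: centre of the underside; z up, y along its long side.
- carrier: Loose carrier, 0.3 to 0.6 kg in all, standing on the warmer's plate inside the lip: grey tray 80 (x) x 180 (y) x 12 mm, two white jars with a blue band (46 mm diameter, up to 62 mm above the tray's underside) at y = +65 and -65 mm, and between them a black grip bar on two thin upright steel posts (at y = +20 and -20 mm). Origin: centre of the tray's underside; z up, y along the tray from the right jar to the left jar. The weight is evenly spread about the centre.
- carrier_grip (a point): Centre of the black grip bar, 115 mm above the carrier's origin. The bar is 14 mm thick along the carrier's x, 60 mm long along its y and 18 mm tall (its top is 124 mm above the origin); its axes are the carrier's. Above and beside the bar (along x) is free space.
- cap_left (a joint): How far the left jar's cap (at the carrier's +y) stands up from home, in m: 0 fully home, 0.012 at most. It slides up and down on the red neck and stays where it is left; about 5 N moves it. Home, it hides the red neck.
- cap_right (a joint): The same for the right jar's cap (at the carrier's -y).
- cap_left_top (a point): Centre of the flat top of the left blue cap (34 mm diameter, 20 mm tall). It lies at the carrier's (0, +65 mm), 84 mm above the carrier's origin when the cap is home and higher by the joint value when it is up.
- cap_right_top (a point): The same for the right cap, at the carrier's (0, -65 mm).
- bottle: Bystander: loose white bottle, 56 mm diameter, 130 mm tall, standing to the warmer's left (+y). Origin: centre of its underside.
- tape: Bystander: loose yellow roll of tape lying flat, 96 mm diameter, 24 mm tall, to the warmer's right (-y). Origin: centre of its underside.
- timer: Bystander: loose grey timer lying flat, 60 x 75 x 20 mm, beyond the warmer. Origin: centre of its underside.
Mind the look-alikes: they are no part of the job. Several things have the shape of the carrier; the one meant has the colours described above.

How it is judged:
On the way, in this order (a step that is already met when the one before it is completed fails the run):
1. both caps are fully home while the carrier still stands in the warmer (value of joint each of cap_left, cap_right below 0.002 m and z of carrier in the frame of warmer below 0.058 m), for 0.2 s.
2. the carrier is held clear of the warmer (z of carrier in the frame of warmer above 0.13 m and contact force between the fingers and carrier above 1 N and contact force between carrier and warmer below 0.1 N and contact force between carrier and bottle below 0.1 N and contact force between carrier and tape below 0.1 N and contact force between carrier and timer below 0.1 N), for 0.2 s.
At the end, for the whole second after the job is handed in: Carrier gripped by the fingers, underside 80 mm or more above the warmer's plate, within 0.1 rad of level, under 20 mm/s and 0.15 rad/s, touching neither warmer nor bystanders; caps within 2 mm of home; bottle, tape, timer upright and within 30 mm of where they stood (all of step 2 and value of joint each of cap_left, cap_right below 0.002 m and angle between carrier's own z axis and vertical below 0.1 rad and linear speed of carrier below 0.02 m/s and angular speed of carrier below 0.15 rad/s and distance of each of bottle, tape, timer from where it was at the start of the episode below 0.03 m and angle between each of bottle, tape, timer's own z axis and vertical below 0.2 rad); the arm keeps its last pose, push and grip.
It fails at once if the carrier is lifted off the warmer with a cap not home (z of carrier in the frame of warmer above 0.07 m and value of joint any of cap_left, cap_right above 0.003 m).
It fails at once if the carrier is tipped by more than 0.35 rad (angle between carrier's own z axis and vertical above 0.35 rad).
It fails at once if a bystander is pushed more than 30 mm away or knocked over (distance of any of bottle, tape, timer from where it was at the start of the episode above 0.03 m or angle between any of bottle, tape, timer's own z axis and vertical above 0.5 rad).
It also fails if it takes over 43 s, if anything falls off the work surface, if the arm or the gripper's body presses on something with over 40 N, if the wrist force passes 120 N, or if a joint passes its speed limit or range.

## Working session

There is one attempt and no reset: what is moved stays moved. The work goes in short steps, Python scripts to look and compute and a tool call to move; the robot and the scene stay as the last step left them, time stands still between calls to the robot, and variables do not carry over. Pictures are saved under pics/ and viewed, and the job is handed in when it is done.

Besides the shell and the picture viewer there is one more tool, called after "Call:" by a JSON object that holds its "op" and its "data". move_arm: Moves the arm, as the interface text tells. Its arguments: {"type":"object","properties":{"commands":{"type":"array","items":{"type":"array","items":{"type":"number"}}},"newtons":{"type":"number"}},"required":["commands"]}

```bash
mkdir -p pics; python3 - <<'E'
from rig import robot
import cv2,numpy as np,pickle
o=robot.get_obs();print(o)
for n in ["side","top"]:
    c=robot.camera(n);pickle.dump(c,open(f"{n}0.pkl","wb"))
    cv2.imwrite(f"pics/{n}0.png",c["image"][:,:,::-1])
    print(n,{k:c[k] for k in c if k!="image"})
    for name in ["carrier","cap_left","warmer","bottle","tape","timer"]:
        for r in robot.regions_of(c,name): print(name,r["p"],r["bbox"])
E
```

```text
{'time': 0.0, 'q': array([ 1.11247388e+00,  5.28497727e-01,  1.43389319e+00, -2.69159586e-05,
        1.18137447e+00, -1.78468282e-01]), 'joint_velocities': array([-1.51349992e-03, -4.75239475e-05, -2.32183822e-03, -9.87390614e-04,
       -1.18818512e-03, -8.75970570e-04]), 'joint_torque': array([-6.87588963e-04, -4.40051007e+01, -1.76589417e+01,  6.33712811e-02,
        5.82104770e-02, -1.60516965e-04]), 'position': array([0.17229216, 0.60008442, 0.24655507]), 'tool_rot': array([ 0.09788486,  0.70042785, -0.09934951,  0.69996362]), 'ft_force': array([ 0.29325398, -0.82409433,  0.28126134]), 'moment': array([ 0.0455564 , -0.00478415, -0.02759699]), 'grip_width': 0.08742314381849903}
side {'fx': 396.66471739498314, 'fy': 396.66471739498314, 'cx': 317.25822103955323, 'cy': 193.39224491128965, 'xyz': array([ 0.13117613, -0.52339277,  0.96101626]), 'rotation': array([ 0.89938073, -0.27010592,  0.1028829 , -0.32798202]), 'shot': 1}
carrier 0.89 [338.1, 127.8, 387.2, 179.5]
carrier 0.85 [331.9, 195.4, 373.4, 269.7]
carrier 0.62 [250.1, 318.4, 332.4, 369.3]
cap_left 0.8 [256.7, 318.3, 276.4
[... 252 characters left out ...]
38.7]
top {'fx': 510.64456172410894, 'fy': 510.64456172410894, 'cx': 319.476855507573, 'cy': 195.99765031975008, 'xyz': array([0.27939919, 0.09011956, 1.4363187 ]), 'rotation': array([ 0.70503954, -0.70259132,  0.07114979, -0.06497999]), 'shot': 2}
carrier 0.77 [339.5, 171.0, 408.1, 219.8]
carrier 0.72 [253.9, 77.6, 298.3, 143.6]
carrier 0.62 [395.2, 262.3, 457.2, 332.4]
cap_left 0.72 [406.8, 302.2, 420.1, 318.4]
cap_left 0.56 [263.5, 74.4, 276.6, 90.3]
cap_left 0.46 [346.4, 173.3, 359.7, 187.6]
warmer 0.89 [316.2, 147.4, 432.1, 245.2]
bottle 0.61 [279.7, 151.7, 301.9, 177.3]
tape 0.95 [442.9, 202.1, 475.6, 234.7]
tape 0.71 [391.3, 191.7, 408.0, 204.3]
timer 0.98 [362.4, 124.2, 392.1, 153.6]
```

View pics/side0.png

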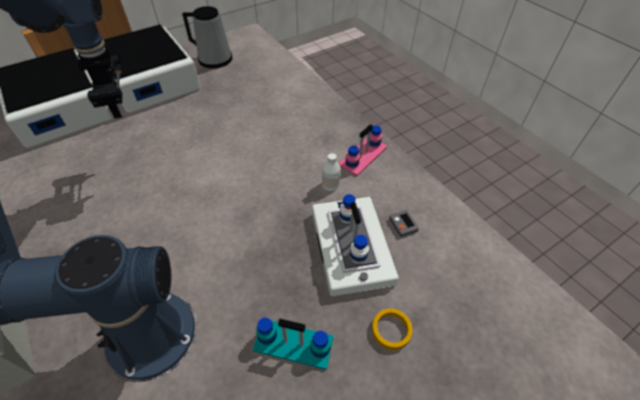

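View pics/top0.png

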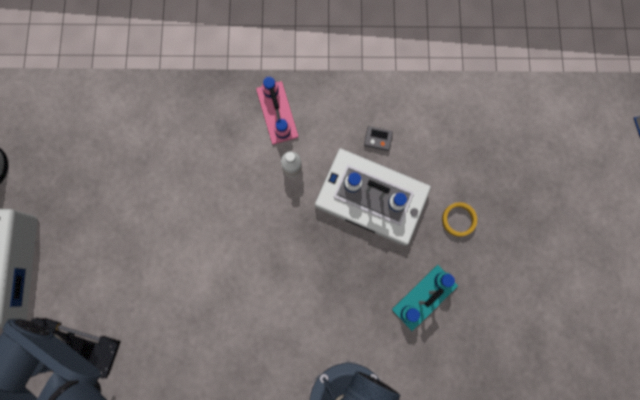

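```bash
python3 - <<'E'
import cv2,pickle,numpy as np
s=pickle.load(open("side0.pkl","rb"))["image"];t=pickle.load(open("top0.pkl","rb"))["image"]
a=cv2.resize(s[180:300,300:420],None,fx=5,fy=5,interpolation=cv2.INTER_CUBIC)
b=cv2.resize(t[140:250,310:440],None,fx=5,fy=5,interpolation=cv2.INTER_CUBIC)
cv2.imwrite("pics/s0z.png",a[:,:,::-1]);cv2.imwrite("pics/t0z.png",b[:,:,::-1])
E
```

```text
(no output)
```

View pics/s0z.png

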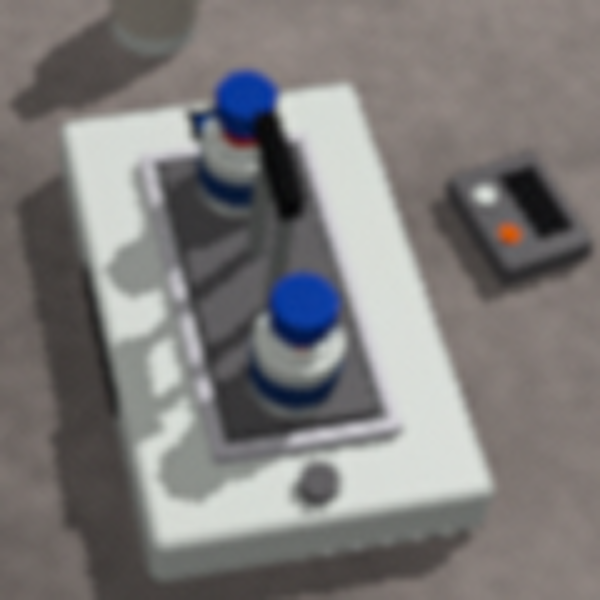

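View pics/t0z.png

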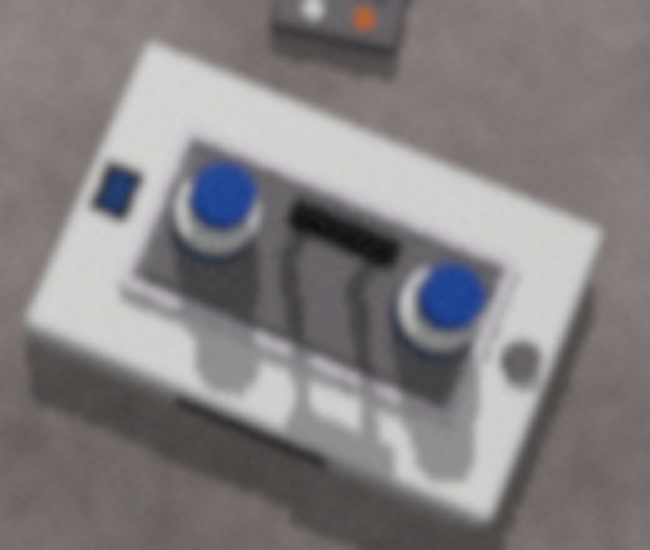

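```bash
cat > h.py <<'E'
import numpy as np,pickle,cv2
from scipy.spatial.transform import Rotation as R
from scipy.optimize import least_squares
def proj(c,P):
    p=R.from_quat(c["rotation"]).inv().apply(np.atleast_2d(P)-c["xyz"])
    return np.c_[c["fx"]*p[:,0]/p[:,2]+c["cx"],c["fy"]*p[:,1]/p[:,2]+c["cy"]]
def ray(c,uv,z):
    d=R.from_quat(c["rotation"]).apply([(uv[0]-c["cx"])/c["fx"],(uv[1]-c["cy"])/c["fy"],1])
    return c["xyz"]+d*(z-c["xyz"][2])/d[2]
def tri(cs,uvs):
    f=lambda P:np.concatenate([(proj(c,P)[0]-u) for c,u in zip(cs,uvs)])
    s=least_squares(f,[0.5,0,0.1]);return s.x,s.fun
E
python3 - <<'E'
from h import *
s=pickle.load(open("side0.pkl","rb"));t=pickle.load(open("top0.pkl","rb"))
S=lambda x,y:np.array([x/5-.4+300,y/5-.4+180]);T=lambda x,y:np.array([x/5-.4+310,y/5-.4+140])
for n,a,b in [("L",S(246,97),T(224,195)),("R",S(305,300),T(453,296)),("bar",S(279,165),T(344,232))]:
    print(n,tri([s,t],[a,b]))
for z,n,c,ps in [(.048,"top",t,[T(152,42),T(602,230),T(492,522),T(28,322)]),(.048,"side",s,[S(65,124),S(352,85),S(492,490),S(155,545)])]:
    P=np.array([ray(c,p,z) for p in ps]);print(n,P.round(4).tolist(),P.mean(0), np.linalg.norm(np.diff(P,axis=0),axis=1))
# blue blob centroids
for nm,c in (("s",s),("t",t)):
    im=c["image"].astype(int);m=((im[:,:,2]-np.maximum(im[:,:,0],im[:,:,1]))>70).astype(np.uint8)
    n,l,st,ce=cv2.connectedComponentsWithStats(m)
    for i in range(1,n): 
        if st[i,4]>20: print(nm,st[i],ce[i])
E
```

```text
L (array([ 0.57943716, -0.01195358,  0.14078953]), array([-0.20794278,  0.05839804,  0.08465816, -0.1924553 ]))
R (array([ 0.52751659, -0.13067635,  0.1377917 ]), array([-0.39947731,  0.11219273,  0.17518759, -0.39797775]))
bar (array([ 0.55483506, -0.07114814,  0.16339333]), array([-0.09018726,  0.02534404,  0.03840915, -0.08638993]))
top [[0.6888, 0.0207, 0.048], [0.5814, -0.2296, 0.048], [0.4183, -0.1632, 0.048], [0.5279, 0.0901, 0.048]] [ 0.55408727 -0.07052148  0.048     ] [0.27244176 0.17606904 0.27600016]
side [[0.5293, 0.0876, 0.048], [0.6896, 0.0184, 0.048], [0.581, -0.2329, 0.048], [0.4193, -0.1631, 0.048]] [ 0.55479065 -0.07248097  0.048     ] [0.17459389 0.27370175 0.17607502]
s [373 126   8   6  42] [376.35714286 128.5952381 ]
s [349 147   9   6  46] [353.13043478 149.30434783]
s [344 195  11   9  77] [348.76623377 198.64935065]
s [355 235  13  11 112] [360.58035714 239.95535714]
s [258 318  14  14 157] [264.36942675 324.38853503]
s [314 331  14  14 160] [320.24375 337.6625 ]
t [265  78   9   9  59] [268.62711864  81.91525424]
t [277 120   9   9  58] [281.39655172 124.36206897]
t [350 174  10  10  79] [354.18987342 178.36708861]
t [395 194  11  10  82] [399.91463415 198.57317073]
t [443 275  11  11  82] [447.69512195 279.97560976]
t [408 310  11  10  87] [412.75862069 314.44827586]
```

```bash
cat >> h.py <<'E'
def goto(robot,P,yaw=None,o=None):
    """print tool-frame shift (mm) and turn (deg) to TCP P with tool y along +-carrier x (yaw)"""
    o=o or robot.get_obs();M=R.from_quat(o["tool_rot"]).as_matrix()
    print("tool axes",M.round(3).tolist(),"pos",o["position"].round(4),"F",o["ft_force"].round(1),"w",o["grip_width"],"t",o["time"],"q6",o["q"][5])
    d=M.T@(np.array(P)-o["position"])*1e3
    out=[d.round(1)]
    if yaw is not None:
        v=M.T@np.array([np.cos(yaw),np.sin(yaw),0]) # target y dir in tool frame
        a=np.degrees(np.arctan2(v[2],v[1]));a=(a+90)%180-90
        out.append(a)
    print("shift,turn",out)
E
python3 - <<'E'
from h import *
from rig import robot
yaw=np.radians(-23.6)
goto(robot,[.528,-.131,.20],yaw)
goto(robot,[.5795,-.012,.20],yaw)
E
```

```text
tool axes [[0.0, 0.276, 0.961], [0.0, 0.961, -0.276], [-1.0, 0.0, 0.0]] pos [0.1726 0.6007 0.2476] F [-0.5  0.2 -0.2] w 0.08697187910769051 t 0.7 q6 -0.1784974759319438
shift,turn [array([  47.6, -605.1,  543.7]), np.float64(-82.42832586681484)]
tool axes [[0.0, 0.276, 0.961], [0.0, 0.961, -0.276], [-1.0, 0.0, 0.0]] pos [0.1726 0.6007 0.2476] F [-0.5  0.2 -0.2] w 0.08697187910769051 t 0.7 q6 -0.1784974759319438
shift,turn [array([  47.6, -476.5,  560.3]), np.float64(-82.42832586681484)]
```

Call:
{"op": "move_arm", "data": {"commands": [[1,0,-24,28,5],[1,0,-48,56,10],[1,0,-72,84,15],[1,0,-96,112,20],[1,0,-120,140,25],[1,0,-144,168,30],[1,0,-168,196,35],[1,0,-192,224,40]], "newtons": 30}}

```text
time: 1.37
position: [0.3356, 0.3528, 0.2479]
tool_rot: [0.334, 0.623, -0.333, 0.624]
ft_force: [1.2, -0.6, -0.4]
grip_width: 0.0416
```

```bash
python3 - <<'E'
from h import *
from rig import robot
yaw=np.radians(-23.6)
goto(robot,[.5795,-.012,.22],yaw)
E
```

```text
tool axes [[0.001, 0.832, 0.555], [0.0, 0.555, -0.832], [-1.0, 0.001, 0.0]] pos [0.3356 0.3528 0.2479] F [ 1.2 -0.6 -0.4] w 0.04159830143368186 t 1.3667 q6 -0.008340543770875201
shift,turn [array([2.790e+01, 2.000e-01, 4.389e+02]), np.float64(57.34192096387608)]
```

Call:
{"op": "move_arm", "data": {"commands": [[1,0,0,35,5],[1,0,0,70,10],[1,0,0,105,15],[1,0,0,140,20],[1,0,0,175,26],[1,0,0,210,32],[1,0,0,245,38],[1,0,0,280,44]]}}

```text
time: 2.03
position: [0.4921, 0.1204, 0.2478]
tool_rot: [0.543, 0.453, -0.543, 0.453]
ft_force: [0.1, 0.7, -0.4]
grip_width: 0.0006
```

```bash
python3 - <<'E'
from h import *
from rig import robot
yaw=np.radians(-23.6)
goto(robot,[.5795,-.012,.19],yaw)
E
```

```text
tool axes [[0.001, 0.984, -0.18], [0.0, -0.18, -0.984], [-1.0, 0.001, -0.0]] pos [0.4921 0.1204 0.2478] F [ 0.1  0.7 -0.4] w 0.000572514896040839 t 2.0333 q6 0.19956137124035986
shift,turn [array([ 57.8, 109.7, 114.6]), np.float64(13.25503874653073)]
```

Call:
{"op": "move_arm", "data": {"commands": [[1,0,25,26,5],[1,0,50,52,10],[1,0,80,84,13.3],[1,0,109.7,114.6,13.3],[1,20,109.7,114.6,13.3],[1,40,109.7,114.6,13.3],[1,58,109.7,114.6,13.3],[1,58,109.7,114.6,13.3]]}}

```text
time: 2.7
position: [0.577, -0.01, 0.1861]
tool_rot: [-0.589, -0.39, 0.593, -0.386]
ft_force: [-0.3, -0.8, 0.2]
grip_width: 0.0003
```

```bash
python3 - <<'E'
from h import *
from rig import robot
yaw=np.radians(-23.6)
for n in ("side","top"):
    c=robot.camera(n);pickle.dump(c,open(n+"1.pkl","wb"))
    y,x=(180,300) if n=="side" else (140,310)
    cv2.imwrite(f"pics/{n}1z.png",cv2.resize(c["image"][y:y+120,x:x+130,::-1],None,fx=5,fy=5,interpolation=cv2.INTER_CUBIC))
goto(robot,[.5795,-.012,.159],yaw)
E
```

```text
tool axes [[-0.001, 0.918, -0.396], [0.0, -0.396, -0.918], [-1.0, -0.001, 0.0]] pos [ 0.5791 -0.0098  0.1893] F [ 0.2 -0.4  0.5] w 0.00035295947021990383 t 2.8 q6 0.19739723230227138
shift,turn [array([30.3,  1.3,  1.8]), np.float64(0.26728883629270683)]
```

View pics/side1z.png

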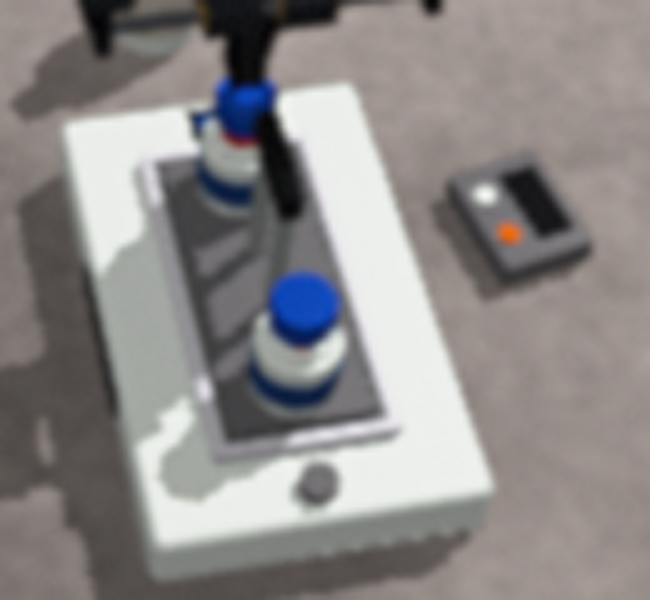

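View pics/top1z.png

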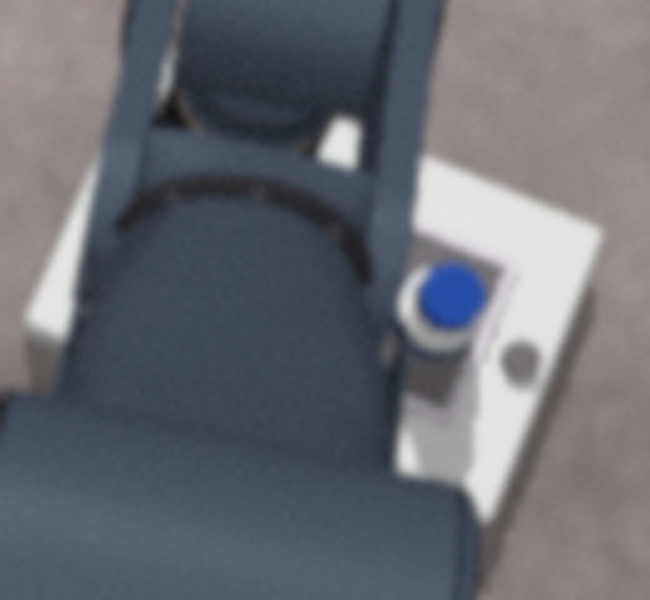

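The side view shows the closed fingertips over the left cap, near zoomed (245,90). The right cap is clear at (305,300). Next I press down slowly.

Call:
{"op": "move_arm", "data": {"commands": [[1,8,1.3,1.8,0.3],[1,16,1.3,1.8,0.3],[1,19,1.3,1.8,0.3],[1,22,1.3,1.8,0.3],[1,24,1.3,1.8,0.3],[1,26,1.3,1.8,0.3],[1,26,1.3,1.8,0.3]]}}

```text
time: 3.38
position: [0.5797, -0.0119, 0.1637]
tool_rot: [0.592, 0.387, -0.592, 0.387]
ft_force: [-1.9, 0.6, 3.0]
grip_width: 0.0002
```

Call:
{"op": "move_arm", "data": {"commands": [[1,1,0,0,0],[1,2,0,0,0],[1,3,0,0,0],[1,4,0,0,0],[1,4,0,0,0]]}}

```text
time: 3.8
position: [0.5797, -0.012, 0.1594]
tool_rot: [-0.592, -0.387, 0.592, -0.387]
ft_force: [-2.1, 0.5, 4.0]
grip_width: 0.0003
```

Call:
{"op": "move_arm", "data": {"commands": [[1,1,0,0,0],[1,2,0,0,0],[1,2,0,0,0],[1,2,0,0,0]]}}

```text
time: 4.13
position: [0.5798, -0.0119, 0.1593]
tool_rot: [0.592, 0.387, -0.592, 0.387]
ft_force: [-4.1, 0.8, 14.5]
grip_width: 0.0007
```

Call:
{"op": "move_arm", "data": {"commands": [[1,-20,0,0,0],[1,-40,0,0,0],[1,-62,0,0,0],[1,-62,0,0,0]]}}

```text
time: 4.47
position: [0.5829, -0.0127, 0.2231]
tool_rot: [0.594, 0.385, -0.589, 0.389]
ft_force: [1.0, 0.7, 1.2]
grip_width: 0.0008
```

```bash
python3 - <<'E'
from h import *
from rig import robot
yaw=np.radians(-23.6)
goto(robot,[.5277,-.1305,.22],yaw)
E
```

```text
tool axes [[0.009, 0.916, -0.401], [-0.002, -0.401, -0.916], [-1.0, 0.009, -0.002]] pos [ 0.5829 -0.0127  0.2231] F [1.  0.7 1.2] w 0.0008370546508905043 t 4.4667 q6 0.19913075774863867
shift,turn [array([  2.9,  -3.4, 130.1]), np.float64(-0.030719225129175243)]
```

Call:
{"op": "move_arm", "data": {"commands": [[1,0,0,35,0],[1,0,0,70,0],[1,0,0,105,0],[1,0,0,129.5,0],[1,0,0,129.5,0],[1,15,0,129.5,0],[1,30,0,129.5,0],[1,30,0,129.5,0]]}}

```text
time: 5.13
position: [0.5263, -0.1298, 0.1864]
tool_rot: [-0.591, -0.389, 0.593, -0.385]
ft_force: [-1.2, 1.0, -0.3]
grip_width: 0.0002
```

```bash
python3 - <<'E'
from h import *
from rig import robot
yaw=np.radians(-23.6)
for n in ("side",):
    c=robot.camera(n);pickle.dump(c,open(n+"2.pkl","wb"))
    y,x=(180,300) if n=="side" else (140,310)
    cv2.imwrite(f"pics/{n}2z.png",cv2.resize(c["image"][y:y+120,x:x+130,::-1],None,fx=5,fy=5,interpolation=cv2.INTER_CUBIC))
goto(robot,[.5277,-.1305,.1593],yaw)
E
```

```text
tool axes [[-0.004, 0.916, -0.401], [0.002, -0.401, -0.916], [-1.0, -0.004, -0.0]] pos [ 0.5269 -0.1299  0.1876] F [-0.  -0.1  0.5] w 0.00037960830150216896 t 5.1833 q6 -0.03537458459305767
shift,turn [array([28.3,  1.1,  0.2]), np.float64(-0.037690990471730856)]
```

View pics/side2z.png

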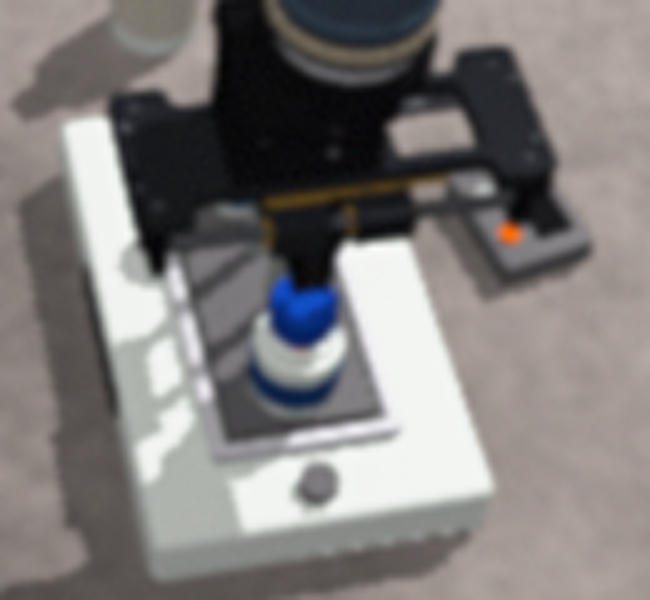

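The fingertips are over the right cap, near zoomed (303,288). I press this one the same way.

Call:
{"op": "move_arm", "data": {"commands": [[1,8,0,0,0],[1,16,0,0,0],[1,20,0,0,0],[1,23,0,0,0],[1,25,0,0,0],[1,26,0,0,0],[1,26,0,0,0]]}}

```text
time: 5.77
position: [0.528, -0.1307, 0.1638]
tool_rot: [0.592, 0.387, -0.592, 0.387]
ft_force: [-0.4, 0.5, 0.3]
grip_width: 0.0003
```

Call:
{"op": "move_arm", "data": {"commands": [[1,1,0,0,0],[1,2,0,0,0],[1,3,0,0,0],[1,4,0,0,0],[1,4,0,0,0]]}}

```text
time: 6.18
position: [0.5281, -0.1307, 0.1597]
tool_rot: [0.592, 0.387, -0.592, 0.387]
ft_force: [-0.0, 1.6, 4.0]
grip_width: 0.0005
```

Call:
{"op": "move_arm", "data": {"commands": [[1,1,0,0,0],[1,2,0,0,0],[1,2,0,0,0],[1,2,0,0,0]]}}

```text
time: 6.52
position: [0.5282, -0.1307, 0.1593]
tool_rot: [0.592, 0.387, -0.592, 0.387]
ft_force: [-3.6, 1.9, 14.5]
grip_width: 0.0005
```

Call:
{"op": "move_arm", "data": {"commands": [[1,-20,0,0,0],[1,-40,0,0,0],[1,-66,0,0,0],[0,-66,0,0,0],[-1,-66,0,0,0],[-1,-66,0,0,0],[-1,-66,0,0,0],[-1,-66,0,0,0]]}}

```text
time: 7.18
position: [0.5271, -0.1304, 0.2221]
tool_rot: [-0.591, -0.388, 0.592, -0.386]
ft_force: [-0.1, 0.3, 0.7]
grip_width: 0.0261
```

```bash
python3 - <<'E'
from h import *
from rig import robot
yaw=np.radians(-23.6)
for n in ("side","top"):
    c=robot.camera(n);pickle.dump(c,open(n+"3.pkl","wb"))
    y,x=(180,300) if n=="side" else (140,310)
    cv2.imwrite(f"pics/{n}3z.png",cv2.resize(c["image"][y:y+120,x:x+130,::-1],None,fx=5,fy=5,interpolation=cv2.INTER_CUBIC))
goto(robot,[.5543,-.0712,.20],yaw)
E
```

```text
tool axes [[-0.002, 0.916, -0.401], [0.001, -0.401, -0.916], [-1.0, -0.002, -0.0]] pos [ 0.5274 -0.1305  0.2225] F [ 0.6 -0.8  0.6] w 0.03428612890813716 t 7.2833 q6 -0.035769560080913365
shift,turn [array([ 22.5,   0.9, -65.1]), np.float64(-0.033405963915910775)]
```

View pics/side3z.png

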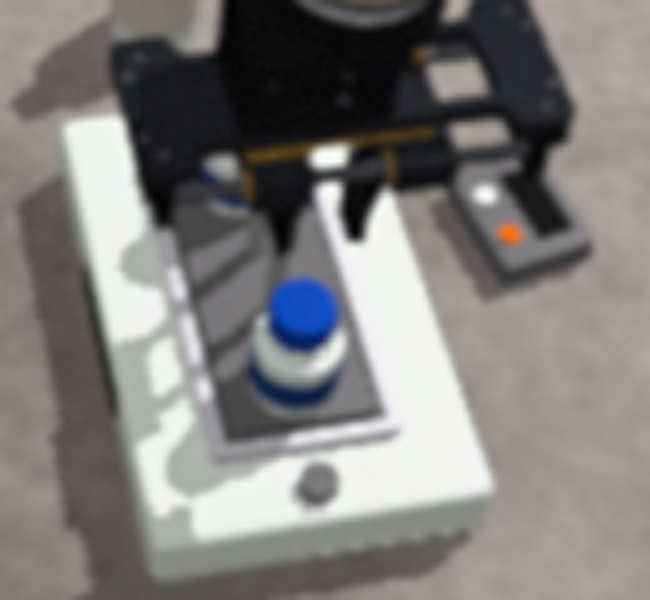

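View pics/top3z.png

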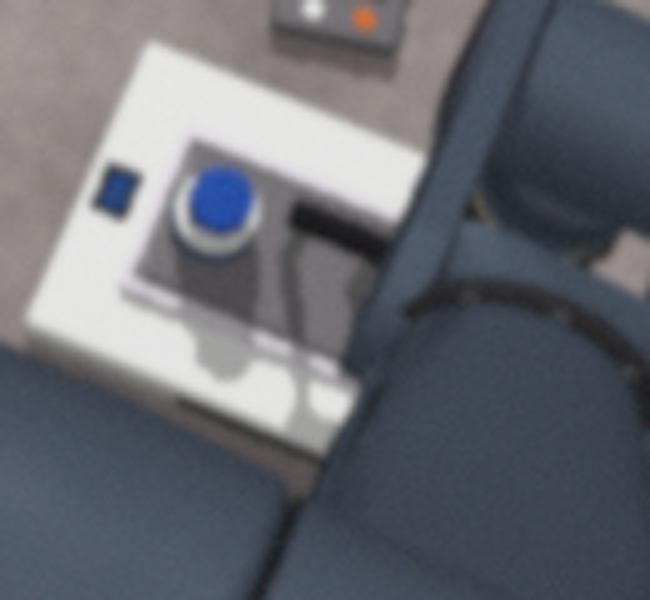

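Call:
{"op": "move_arm", "data": {"commands": [[-1,0,0,-30,0],[-1,0,0,-65,0],[-1,0,0,-65,0],[-1,0,0,-65,0],[-1,0,0,-65,0],[-1,0,0,-65,0]]}}

```text
time: 7.78
position: [0.5535, -0.0718, 0.2232]
tool_rot: [-0.592, -0.387, 0.592, -0.387]
ft_force: [-0.6, 0.6, 0.1]
grip_width: 0.0736
```

```bash
python3 - <<'E'
from h import *
from rig import robot
yaw=np.radians(-23.6)
for n in ("side",):
    c=robot.camera(n);pickle.dump(c,open(n+"4.pkl","wb"))
    y,x=(180,300) if n=="side" else (140,310)
    cv2.imwrite(f"pics/{n}4z.png",cv2.resize(c["image"][y-30:y+120,x:x+130,::-1],None,fx=4,fy=4,interpolation=cv2.INTER_CUBIC))
goto(robot,[.5543,-.0712,.171],yaw)
E
```

```text
tool axes [[-0.001, 0.916, -0.402], [-0.0, -0.402, -0.916], [-1.0, -0.001, 0.0]] pos [ 0.5536 -0.072   0.2233] F [ 0.   0.  -0.4] w 0.07755519289363798 t 7.8333 q6 0.08436080821028608
shift,turn [array([52.3,  0.4, -1.1]), np.float64(-0.09471151231790031)]
```

View pics/side4z.png

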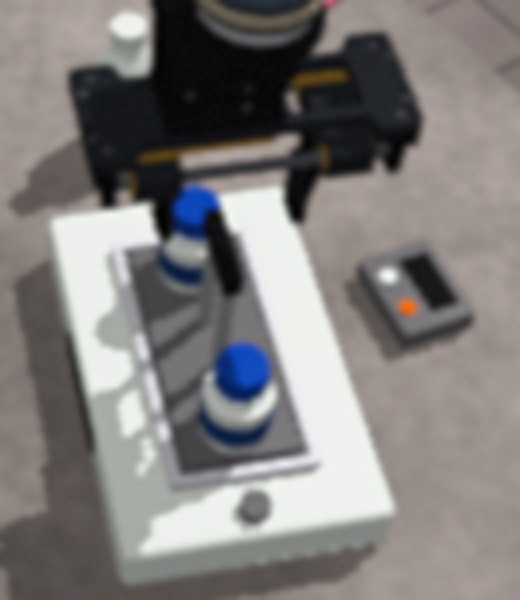

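Both caps show no red now: left at zoomed (195,210), right at (242,370). The bar at (225,250) lies between the open fingers, so I descend and grip.

Call:
{"op": "move_arm", "data": {"commands": [[-1,15,0.4,-1,0],[-1,30,0.4,-1,0],[-1,43,0.4,-1,0],[-1,52,0.4,-1,0],[-1,52,0.4,-1,0],[-1,52,0.4,-1,0]]}}

```text
time: 8.33
position: [0.5544, -0.0709, 0.1713]
tool_rot: [-0.592, -0.387, 0.592, -0.386]
ft_force: [-0.1, 0.6, 0.4]
grip_width: 0.0868
```

Call:
{"op": "move_arm", "data": {"commands": [[1,0,0,0,0],[1,0,0,0,0],[1,0,0,0,0],[1,0,0,0,0],[1,0,0,0,0],[1,0,0,0,0],[1,0,0,0,0],[1,0,0,0,0]], "newtons": 40}}

```text
time: 9.0
position: [0.5547, -0.0703, 0.1716]
tool_rot: [0.592, 0.387, -0.592, 0.387]
ft_force: [-0.3, 0.7, 0.2]
grip_width: 0.0418
```

Call:
{"op": "move_arm", "data": {"commands": [[1,0,0,0,0],[1,0,0,0,0],[1,0,0,0,0],[1,0,0,0,0],[1,0,0,0,0],[1,0,0,0,0]]}}

```text
time: 9.5
position: [0.5544, -0.0703, 0.1714]
tool_rot: [-0.592, -0.387, 0.592, -0.387]
ft_force: [-1.2, 0.6, 0.2]
grip_width: 0.0139
```

Gripped at 13.9 mm. Now a slow lift.

Call:
{"op": "move_arm", "data": {"commands": [[1,0,0,0,0],[1,0,0,0,0],[1,-2,0,0,0],[1,-5,0,0,0],[1,-8,0,0,0],[1,-12,0,0,0],[1,-16,0,0,0],[1,-20,0,0,0]]}}

```text
time: 10.17
position: [0.5548, -0.0704, 0.192]
tool_rot: [0.592, 0.387, -0.592, 0.387]
ft_force: [0.2, 0.0, -2.5]
grip_width: 0.0136
```

```bash
python3 - <<'E'
from h import *
from rig import robot
for n in ("side",):
    c=robot.camera(n);pickle.dump(c,open(n+"5.pkl","wb"))
    y,x=(180,300) if n=="side" else (140,310)
    cv2.imwrite(f"pics/{n}5z.png",cv2.resize(c["image"][y-30:y+120,x:x+130,::-1],None,fx=4,fy=4,interpolation=cv2.INTER_CUBIC))
o=robot.get_obs();print(o["position"],o["ft_force"],o["moment"],o["grip_width"])
E
```

```text
[ 0.55527169 -0.07053036  0.19285503] [-0.04526489 -0.58579264 -2.83638525] [-0.12163631  0.02023973 -0.0637965 ] 0.013639088271100113
```

View pics/side5z.png

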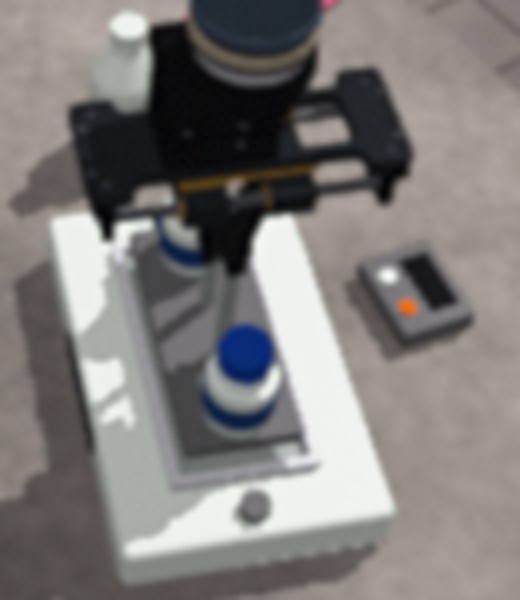

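The carrier is about 20 mm up and level, with the tray's near edge clear of the lip at zoomed (250,445). I continue to about 100 mm.

Call:
{"op": "move_arm", "data": {"commands": [[1,-3,0,0,0],[1,-9,0,0,0],[1,-16,0,0,0],[1,-24,0,0,0],[1,-32,0,0,0],[1,-40,0,0,0],[1,-47,0,0,0],[1,-50,0,0,0]]}}

```text
time: 10.88
position: [0.5554, -0.0706, 0.2432]
tool_rot: [0.592, 0.386, -0.591, 0.388]
ft_force: [0.7, -0.4, -3.4]
grip_width: 0.0139
```

Call:
{"op": "move_arm", "data": {"commands": [[1,-4,0,0,0],[1,-10,0,0,0],[1,-17,0,0,0],[1,-23,0,0,0],[1,-28,0,0,0],[1,-31,0,0,0],[1,-33,0,0,0],[1,-33,0,0,0]]}}

```text
time: 11.55
position: [0.5549, -0.0704, 0.275]
tool_rot: [0.592, 0.387, -0.592, 0.387]
ft_force: [-0.1, -0.9, -3.6]
grip_width: 0.0136
```

Call:
{"op": "move_arm", "data": {"commands": [[1,0,0,0,0],[1,0,0,0,0],[1,0,0,0,0],[1,0,0,0,0],[1,0,0,0,0],[1,0,0,0,0],[1,0,0,0,0],[1,0,0,0,0]]}}

```text
time: 12.22
position: [0.5547, -0.0704, 0.2745]
tool_rot: [-0.592, -0.387, 0.592, -0.387]
ft_force: [-0.0, 0.2, -3.7]
grip_width: 0.0134
```

```bash
python3 - <<'E'
from h import *
from rig import robot
for n in ("side","top"):
    c=robot.camera(n);pickle.dump(c,open(n+"6.pkl","wb"))
    cv2.imwrite(f"pics/{n}6z.png",cv2.resize(c["image"][110:310,260:500,::-1],None,fx=3,fy=3,interpolation=cv2.INTER_CUBIC))
o=robot.get_obs();print(o["position"],o["ft_force"],o["moment"],o["grip_width"],o["time"],o["joint_velocities"].round(3))
E
```

```text
[ 0.55473263 -0.07038618  0.27452378] [-2.39673502e-03  1.06294747e+00 -3.21583499e+00] [-0.11094858  0.13695628 -0.0110349 ] 0.013399107552030437 12.3167 [ 0.001 -0.001  0.002  0.     0.    -0.001]
```

View pics/side6z.png

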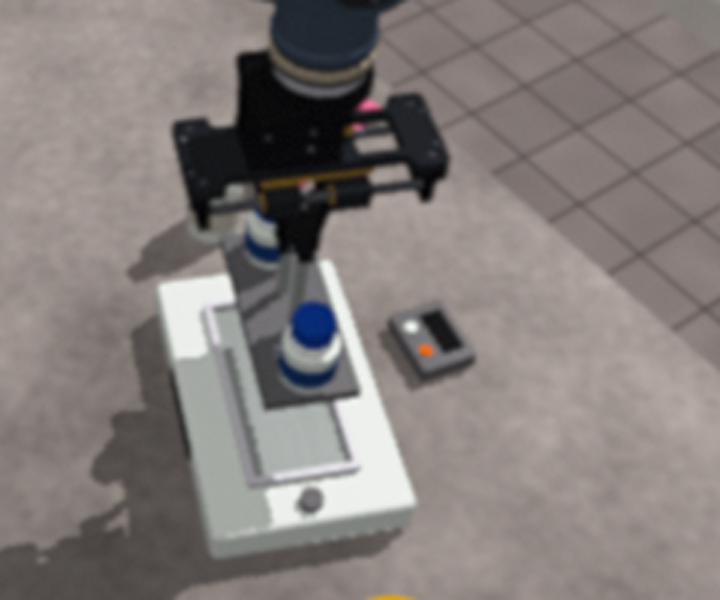

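View pics/top6z.png

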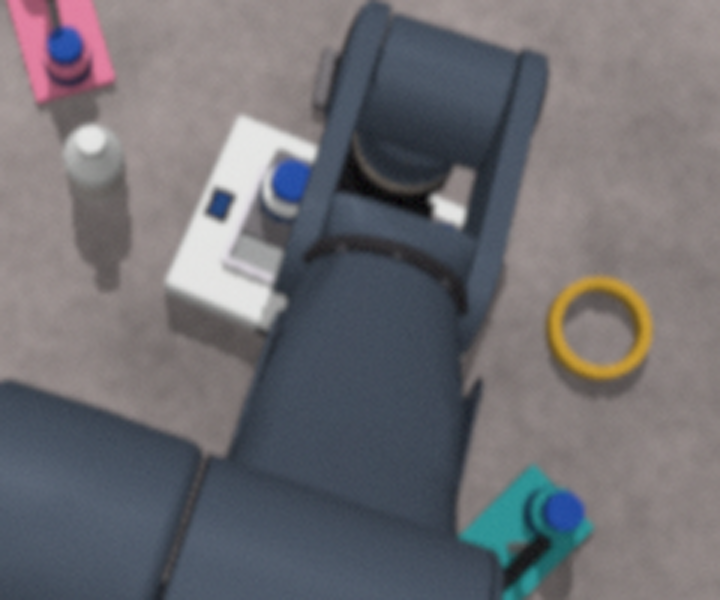

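```bash
python3 - <<'E'
from h import *
s=pickle.load(open("side6.pkl","rb"));t=pickle.load(open("top6.pkl","rb"))
for n,c in (("s",s),("t",t)):
    im=c["image"].astype(int);m=((im[:,:,2]-np.maximum(im[:,:,0],im[:,:,1]))>60).astype(np.uint8)
    k,l,st,ce=cv2.connectedComponentsWithStats(m)
    print(n,[(ce[i].round(1).tolist(),int(st[i,4])) for i in range(1,k) if st[i,4]>20])
for a in (-.1,0,.1):
    # tilt about carrier x through grip
    yd=np.array([.4,.916,0]);g=np.array([.5547,-.0704,.2685])
    f=lambda y:g+yd*(y*np.cos(a)+.031*np.sin(a))+np.array([0,0,1])*(y*np.sin(a)-.031*np.cos(a))
    print(a,"R side",proj(s,f(-.065)).round(1),"L top",proj(t,f(.065)).round(1))
# same check on pre-lift image (side3: R home)
c=pickle.load(open("side4.pkl","rb"));print(proj(c,[[.528,-.1305,.134],[.5797,-.012,.134]]))
im=c["image"].astype(int);m=((im[:,:,2]-np.maximum(im[:,:,0],im[:,:,1]))>60).astype(np.uint8)
k,l,st,ce=cv2.connectedComponentsWithStats(m)
print([(ce[i].round(1).tolist(),int(st[i,4])) for i in range(1,k) if st[i,4]>20])
E
```

```text
s [([364.1, 216.7], 126), ([264.3, 324.6], 188), ([320.1, 338.1], 188)]
t [([268.7, 82.0], 92), ([281.2, 124.6], 87), ([356.5, 169.4], 113), ([447.6, 280.1], 110)]
-0.1 R side [[365.  214.2]] L top [[358.2 170.1]]
0 R side [[364.4 215. ]] L top [[357.1 168.9]]
0.1 R side [[363.7 215.5]] L top [[356.2 167.8]]
[[360.17336207 240.42203265]
 [348.50878859 200.62952102]]
[([348.1, 201.2], 84), ([360.5, 241.6], 128), ([264.5, 325.0], 161), ([320.1, 338.2], 191)]
```

```bash
python3 - <<'E'
from h import *
s=pickle.load(open("side6.pkl","rb"))
xd=np.array([.916,-.4,0]);yd=np.array([.4,.916,0]);g=np.array([.5547,-.0704,0.153])
for z in (0,.012):
  for x,y in ((-.04,-.09),(.04,-.09),(-.04,.09),(.04,.09)):
    p=proj(s,g+xd*x+yd*y+[0,0,z])[0];print(z,x,y,((p-[260,110]+.33)*3).round(0))
im=cv2.resize(s["image"][170:260,325:385,::-1],None,fx=8,fy=8,interpolation=cv2.INTER_CUBIC)[:600]
cv2.imwrite("pics/s6zz.png",im)
E
```

```text
0 -0.04 -0.09 [263. 411.]
0 0.04 -0.09 [360. 397.]
0 -0.04 0.09 [218. 243.]
0 0.04 0.09 [305. 231.]
0.012 -0.04 -0.09 [264. 403.]
0.012 0.04 -0.09 [361. 389.]
0.012 -0.04 0.09 [219. 234.]
0.012 0.04 0.09 [306. 223.]
```

View pics/s6zz.png

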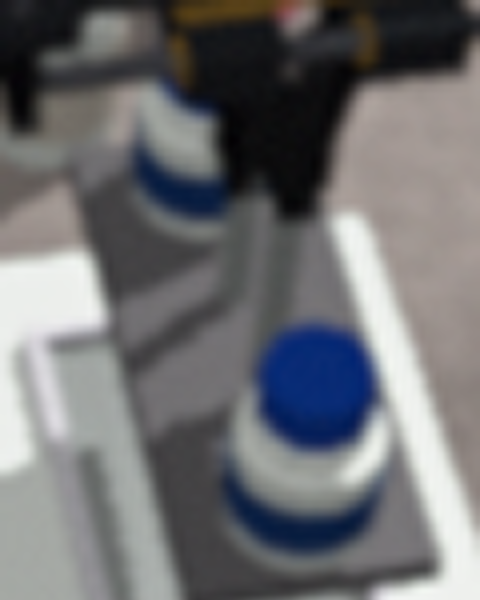

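```bash
python3 - <<'E'
from rig import robot
o=robot.get_obs();print(o["time"],o["position"],o["grip_width"],o["ft_force"])
print(robot.hand_in())
E
```

```text
12.3167 [ 0.55473263 -0.07038618  0.27452378] 0.013399107552030437 [-2.39673502e-03  1.06294747e+00 -3.21583499e+00]
the job is handed in; nothing more can be done
None
```

I pushed both caps home, then gripped the carrier by its black bar, lifted it about 103 mm and handed the job in while holding it there. The clock read 12.3 s; the hand-in reports no verdict.

- **Caps:** each push ended with the fingertips at about 134 mm, the height where a cap is home, and the force rising to 14.5 N. The side view before the grasp showed no red on either cap. After the lift I could see this again only on the right cap, because the gripper hid most of the left one.
- **Hold:** the grip was steady at 13.4 mm opening, with about 3.2 to 3.7 N of load and joint speeds near zero.
- **Level:** the tray corners I could see in the side view were within a few millimetres of where a level carrier would show them. That check would miss a tilt of about 0.03 rad, against the 0.1 rad limit.
- **Bystanders:** the bottle, tape roll and timer looked undisturbed in the last pictures. I did not measure their positions against the start.

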